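Shut the sample tube, then hold the slide flush on the tilted stage

ROBOT

A 7-joint arm with a two-finger parallel gripper is mounted at the origin on a cart in front of the work surface, level with it; the furniture and walls round the work are solid. World frame = base frame: x ahead of the robot, y to its left, z up, the work surface at z = 0. Lengths are in m, angles in rad, forces in N, time in s.
With the tool pointing down it reaches from about 0.4 to 0.9 m from the base axis. Payload 5.6 kg.
Tool frame: the origin (TCP) lies midway between the tips of the shut fingers; the grasp point (between the pads) lies 19 mm behind it; y points along the fingers, z is the direction in which the jaws open and shut, and the axes are right-handed (so a half turn about y gives the same grasp; the last joint's range is limited). The gripper opens to 92 mm and grips with 3 to 60 N. Pads are 20 mm wide; open, the fingers measure 128 mm over their backs; the gripper's body (75 mm by 189 mm) begins 69 mm behind the grasp point.
Start: joints at [1.132, 0.468, -0.012, 1.603, 0.006, 1.071, -0.056], TCP at [0.251, -0.6, 0.215] pointing down, gripper open.
Joint ranges: [-2.53, 2.53], [-0.31, 2.02], [-1.57, 1.55], [0.28, 2.44], [-1.29, 4.43], [0.15, 1.84], [-2.92, 2.92]. Speed limits (rad/s): [2.57, 2.57, 3.14, 3.14, 3.14, 3.14, 3.14].

INTERFACE

Orientations are given as a 3x3 rotation matrix whose columns are the frame's x, y, z axes.
In Python, from station import env, effector, solver, viewer, workorder, search_frame, tip_of gives the robot as it stands. Calls block until the motion is done:
- env.reach(position, orientation): joint-space move of the TCP to a pose.
- env.movel(position, frame=None, rate=0.15): straight line of the TCP; frame=None keeps the orientation; rate is the mean speed in m/s.
- env.goto_joints(angles): joint-space move.
- effector.release() and effector.grasp(squeeze=None): open the fingers fully, or close them until they stop; squeeze is the grip in N (None keeps the last).
- env.pause(seconds).
- solver.inverse_kinematics(position, orientation): joint angles nearest the present ones, or None.
- env.sense(): the state.
- viewer.read_camera(name): name is "side" or "top" or "wrist"; returns (picture, depth): 400x640x3 uint8, red, green, blue; 400x640 float32, m along the optical axis (not along the pixel's ray), 0 where there is no reading.
- viewer.camera_info(name): a dict with "intrinsics" (3x3 intrinsics, pixels), "eye" and "rotation" of the camera in the world; the wrist camera has in their place "T_tool_cam" (4x4, takes a point from camera to tool coordinates, whose origin is the TCP and whose axes are the tool frame's). Camera axes: x right, y up, looking along -z (the intrinsics and any distortion apply to the point x, -y, -z); pixel columns grow to the right and rows downward; lengths in m; the calibration is good to about 2 mm. A picture is of the moment at which its call begins: read the wrist's pose just before it. camera_info takes no time and is no camera call.
A pose or a line that the arm cannot do raises env.PlanningError and nothing moves.
- workorder.finish_job(): hands the job in, once; it reports no verdict.
Trained networks look in the newest picture that a camera, given by its name, has taken for a name from the list of things; names that differ only in an ending like _2 or _b are one class to them, and where a whole thing is asked for, a point or a joint stands for the part that bears it (a point fixed in the world has none). Each returns a list of dicts, best first, with "score" (0 to 1); they miss things now and then, are a little off and sometimes report something else, mostly with a low value. They report only what shows in the picture. A call takes as long as a camera call. They do not tell look-alikes from the thing itself.
- search_frame(camera, name): "at" ([x, y, z] in m, in world coordinates, good to about 4 mm: the middle of the surface that is visible of it).
- tip_of(camera, name): "at" ([x, y, z] in m, in world coordinates, good to about 4 mm: a listed point, or the origin of a listed thing).
The state is a dict: "t": time; "joint_positions": joint angles; "joint_velocities": joint speeds; "tau": joint torques, N m; "ee_pos": TCP position; "tcp_rot": TCP orientation; "wrist_force": force on the tool from outside, world axes, zero at the start; "moment": the same for the moment, N m; "gripper_width": finger opening in m.
Only numpy, scipy, OpenCV 4.12 (cv2) and the standard library are available. Lean on these libraries where they do the work, as an engineer would, in place of code of your own. Each camera call takes 0.05 s, during which the arm holds its last target.

TASK

One of the three sample tubes in the rack was left with its flip cap open: first press that cap shut, so that no dust gets in. Then pick up the sample slide by its grip bar and lay it on the black pad of the sloped stage, centred and with its long side running up the slope as the pad's does, tilted so that its whole underside lies flush on the pad; the stage's set angle must not be changed. Finish while still gripping the slide and pressing it on the pad with a steady push of several newtons: do not let go. Leave the tools lying nearby alone.

Things in the scene. Friction and masses are not known exactly. Their poses are not given: they have to be found in the camera images.
- rack: grey rack fixed on the bench, 60 x 190 x 56 mm, long side along its y; origin under its centre. The three tubes stand at its y = -60, 0 and +60 mm, in any order, turned as the rack is
- tube_a: white upright flip-cap tube, 32 mm across, fixed in the rack (the one that starts open); origin at its foot, 8 mm above the bench, z up; mouth at z = 92 mm. Cap: disc 35 mm across with a 10 mm thumb tab towards -x, hinge line along y at x = +21.5, z = 92 mm; when shut its disc ends at x = -17.5 mm, its top lies at z = 100 mm. It opens up and over towards +x
- tube_b: white upright flip-cap tube, 32 mm across, fixed in the rack (starts shut); origin at its foot, 8 mm above the bench, z up; mouth at z = 92 mm. Cap: disc 35 mm across with a 10 mm thumb tab towards -x, hinge line along y at x = +21.5, z = 92 mm; when shut its disc ends at x = -17.5 mm, its top lies at z = 100 mm. It opens up and over towards +x
- tube_c: white upright flip-cap tube, 32 mm across, fixed in the rack (starts shut); origin at its foot, 8 mm above the bench, z up; mouth at z = 92 mm. Cap: disc 35 mm across with a 10 mm thumb tab towards -x, hinge line along y at x = +21.5, z = 92 mm; when shut its disc ends at x = -17.5 mm, its top lies at z = 100 mm. It opens up and over towards +x
- cap_a (a joint): joint value: 0 is shut flat on the tube, grows as it opens, to 2.4 rad; it stays where it is left (about 0.6 N at the tab moves it) and has no catch. Starts open at 1.7 to 2.2 rad
- cap_b (a joint): joint value: 0 is shut flat on the tube, grows as it opens, to 2.4 rad; it stays where it is left (about 0.6 N at the tab moves it) and has no catch. Starts shut
- cap_c (a joint): joint value: 0 is shut flat on the tube, grows as it opens, to 2.4 rad; it stays where it is left (about 0.6 N at the tab moves it) and has no catch. Starts shut
- cap_a_tab (a point): the top of the open cap's thumb tab, 45 mm from its hinge line
- slide: sample slide lying loose on the bench: aluminium plate 80 (x) x 54 (y) x 6 mm with a grey grip bar standing on its middle, 46 (x) x 18 (y) mm, from 6 to 40 mm above the underside; 0.12 kg; origin at the centre of the underside, z up out of the bar
- stage: tilting stage fixed on the bench: dark base 160 x 130 mm; aluminium table 136 x 116 mm, hinged at its near edge, sloping up away from the robot at 12 to 26 degrees, clamped (slips only above 60 N). At its left (+y), 65 to 88 mm from the middle, a slotted quadrant, top 0.11 m above the bench, and a clamp knob. Origin under the base centre, x away from the robot
- stage_face (a point): centre of the top of the black pad, 90 (x) x 64 (y) mm, raised 6 mm above the table; x points up the slope, y left across it, z out of the face; the pad is rigid
- nut_driver: nut driver with a red handle, 196 mm long, 29 mm thick, lying near the rack; bystander, origin under its middle, long axis y
- box_cutter: grey box cutter, 156 x 31 x 23 mm, bystander, origin under its middle, long axis y
- marker_black: black marker, 136 mm long, 15 mm thick, bystander, origin under its middle, long axis y
Mind the look-alikes: they are no part of the job. Leave any orange, red or turquoise look-alike of the slide alone.

How it is judged:
By the outcome, as a careful person would: the job done as asked, in the order asked, and still so for the second after the job is handed in, while the arm keeps its last pose, push and grip.
It also fails if it takes over 48 s, if anything falls off the work surface, if the arm or the gripper's body presses on something with over 40 N, if the wrist force passes 120 N, or if a joint passes its speed limit or range.

## Working session

There is one attempt and no reset: what is moved stays moved. The work goes in short steps, each a Python script; the robot and the scene stay as the last script left them, time stands still between calls to the robot, and variables do not carry over. Pictures are saved under pics/ and viewed, and the job is handed in when it is done.

```bash
ls; mkdir -p pics; python3 - <<'E'
from station import env, effector, solver, viewer, workorder, search_frame, tip_of
import cv2,numpy as np
for c in ["side","top","wrist"]:
    im,d=viewer.read_camera(c); cv2.imwrite(f"pics/{c}0.png",im[:,:,::-1]); np.savez(f"{c}0.npz",im=im,d=d)
    i=viewer.camera_info(c); print(c,{k:np.round(v,4).tolist() if not isinstance(v,str) else v for k,v in i.items()})
    if c!="wrist":
        for n in ["rack","cap_a_tab","tube_a","slide","stage","stage_face","nut_driver"]:
            for f in (search_frame,tip_of):
                r=f(c,n); print(c,n,f.__name__,[(np.round(x["at"],4).tolist(),round(x["score"],2)) for x in r])
s=env.sense(); print(s["t"],s["wrist_force"],s["ee_pos"],s["tcp_rot"])
E
```

```text
pics
side {'intrinsics': [[380.4657, 0.0, 319.9077], [0.0, 380.4657, 201.5266], [0.0, 0.0, 1.0]], 'eye': [0.5229, 0.8303, 0.6745], 'rotation': [[-0.9989, -0.0186, 0.0434], [0.0464, -0.557, 0.8292], [0.0087, 0.8303, 0.5573]]}
side rack call [([0.5084, 0.3231, 0.0533], 0.59), ([0.5913, 0.0264, 0.0471], 0.44), ([0.3729, 0.3747, 0.0225], 0.41)]
side rack call [([0.504, 0.2482, -0.0029], 0.95)]
side cap_a_tab call [([0.5383, 0.3046, 0.1236], 0.46)]
side cap_a_tab call [([0.5517, 0.2941, 0.1408], 0.55)]
side tube_a call [([0.5143, 0.3088, 0.0999], 0.81), ([0.4978, 0.2514, 0.103], 0.75), ([0.4947, 0.192, 0.1018], 0.61)]
side tube_a call [([0.5079, 0.3066, 0.0098], 0.91)]
side slide call [([0.5657, -0.1775, 0.0046], 0.79), ([0.4462, -0.2744, 0.0072], 0.73), ([0.4099, -0.4173, 0.0067], 0.55), ([0.5332, -0.3768, 0.0131], 0.54)]
side slide call [([0.564, -0.1914, 0.0008], 0.76), ([0.3871, -0.0973, -0.0004], 0.74), ([0.4423, -0.2828, -0.0042], 0.7), ([0.5336, -0.3877, 0.0076], 0.58), ([0.4061, -0.4286, 0.0004], 0.5)]
side stage call [([0.5916, 0.0226, 0.0494], 0.69)]
side stage call [([0.5906, -
[... 1539 characters left out ...]
top stage_face call [([0.5848, -0.0094, 0.0591], 0.71), ([0.556, 0.2993, 0.1354], 0.4)]
top nut_driver call [([0.3656, 0.3549, 0.0255], 0.77)]
top nut_driver call [([0.3464, 0.3229, 0.0022], 0.9), ([0.4907, 0.1883, 0.0066], 0.65)]
wrist {'intrinsics': [[286.6698, 0.0, 314.3596], [0.0, 286.6698, 203.2294], [0.0, 0.0, 1.0]], 'T_tool_cam': [[-0.0009, -0.9687, -0.2481, -0.0686], [0.0002, 0.2481, -0.9687, -0.171], [1.0, -0.001, -0.0, -0.0001], [0.0, 0.0, 0.0, 1.0]]}
1.55 [ 0.02919985 -0.16580094  0.50955828] [ 0.25056737 -0.59977702  0.21460733] [[-9.22716778e-01 -2.49985053e-05  3.85478595e-01]
 [-3.85478592e-01 -7.88653546e-05 -9.22716776e-01]
 [ 5.34674463e-05 -9.99999997e-01  6.31339972e-05]]
```

View pics/top0.png

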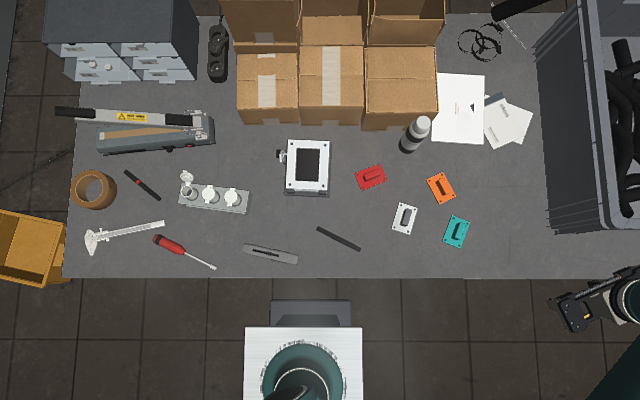

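View pics/side0.png

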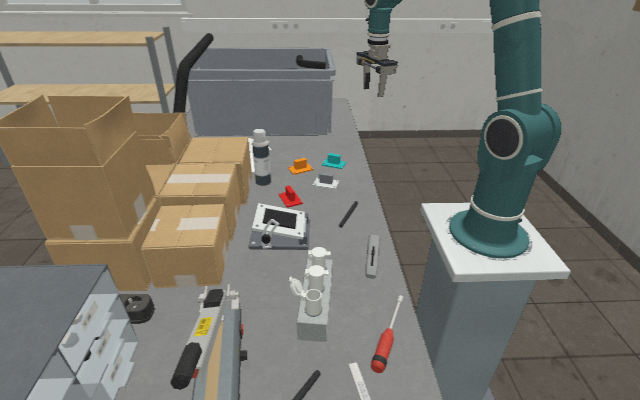

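```bash
cat > h.py <<'E'
import numpy as np,cv2
from station import env, effector, solver, viewer, workorder, search_frame, tip_of
def cloud(name,d,pose=None):
    i=viewer.camera_info(name);K=np.array(i["intrinsics"])
    if name=="wrist":
        p,Rt=pose;T=np.array(i["T_tool_cam"]);R=np.array(Rt)@T[:3,:3];e=np.array(Rt)@T[:3,3]+np.array(p)
    else: R=np.array(i["rotation"]);e=np.array(i["eye"])
    if set(i)-{"intrinsics","eye","rotation","T_tool_cam"}: print("extra",i.keys())
    v,u=np.mgrid[:d.shape[0],:d.shape[1]]
    P=np.stack([(u-K[0,2])/K[0,0]*d,-(v-K[1,2])/K[1,1]*d,-d],-1)
    W=P@R.T+e; W[d<=0]=np.nan
    return W
def rect(P):
    r=cv2.minAreaRect((P*1000).astype(np.float32)); return r
def plane(P,tol=.004):
    m=np.ones(len(P),bool)
    for _ in range(8):
        c=P[m].mean(0); n=np.linalg.svd(P[m]-c,full_matrices=False)[2][2]; n*=np.sign(n[2]); m=abs((P-c)@n)<tol
    return c,n,m
E
python3 - <<'E'
from h import *
for c in ["top","side"]:
    z=np.load(c+"0.npz"); W=cloud(c,z["d"]);im=z["im"].astype(int)
    X,Y,Z=W[...,0],W[...,1],W[...,2]
    bm=(abs(X-.45)<.15)&(abs(Y+.1)<.3)&(abs(Z)<.01); print(c,"bench z",np.median(Z[bm]))
    m=(abs(X-.445)<.06)&(abs(Y+.28)<.06)&(Z>-.01); 
    br=im.mean(-1)
    pl=m&(br>150); print("plate",pl.sum(),rect(W[pl][:,:2]),np.median(Z[pl]))
    b=m&(Z>.025); print("bar",b.sum(),rect(W[b][:,:2]) if b.sum()>4 else 0,np.median(Z[b]))
    m=(abs(X-.5)<.08)&(abs(Y-.25)<.14)&(Z>.045)&(Z<.063); print("rack",m.sum(),rect(W[m][:,:2]))
    m=(abs(X-.5)<.12)&(abs(Y-.25)<.14)&(Z>.1); print("caps")
    n,l,st,ce=cv2.connectedComponentsWithStats(m.astype(np.uint8))
    for k in range(1,n):
        if st[k,4]>8: q=W[l==k]; print(st[k,4],q.mean(0),q.min(0),q.max(0))
    m=(abs(X-.585)<.06)&(abs(Y+.01)<.05)&(Z>.02)
    dk=m&(br<60); cc,nn,mm=plane(W[dk],.003);print("pad",dk.sum(),cc,nn,np.degrees(np.arccos(nn[2])),np.degrees(np.arctan2(nn[1],-nn[0])))
    ex=np.array([nn[2],0,-nn[0]]);ex/=np.linalg.norm(ex);ey=np.cross(nn,ex)
    q=(W[dk][mm]-cc); r=rect(np.stack([q@ex,q@ey],1)); print(r, cc+ex*r[0][0]/1e3+ey*r[0][1]/1e3)
E
```

```text
top bench z 0.00028893497836035564
plate 389 ((447.6256408691406, -283.5090637207031), (55.2986946105957, 79.64701843261719), 72.29853057861328) 0.005895055023300344
bar 123 ((447.82623291015625, -281.6763916015625), (17.653478622436523, 45.84036636352539), 71.5554428100586) 0.03905467526722606
rack 940 ((500.5998840332031, 245.9052734375), (190.82244873046875, 60.887550354003906), 82.45110321044922)
caps
129 [0.54117774 0.29915206 0.12447041] [0.52794197 0.28379712 0.10072865] [0.55485746 0.31751095 0.14324051]
168 [0.50018577 0.24563815 0.1078165 ] [0.47463628 0.22944926 0.10094769] [0.52307997 0.26160991 0.11262706]
168 [0.4921729  0.18650622 0.10769235] [0.46902342 0.16956344 0.10046789] [0.51715815 0.2036724  0.11505353]
pad 679 [ 0.58920946 -0.01120997  0.06038112] [-0.21336985  0.01287886  0.97688661] 12.34268234354709 3.454143269202902
((-8.451522827148438, -6.898109436035156), (74.73471069335938, 101.10609436035156), 89.30567932128906) [ 0.58093364 -0.01810751  0.05866447]
side bench z -8.549247056077736e-05
plate 139 ((446.28985595703125, -286.58966064453125), (65.755302429
[... 199 characters left out ...]
ack 1028 ((500.02301025390625, 245.63107299804688), (193.7252655029297, 60.02705764770508), 82.40959930419922)
caps
191 [0.49227608 0.18964664 0.10672508] [0.46766949 0.16983495 0.10014372] [0.5169728  0.20564591 0.11179125]
217 [0.5001238  0.2488117  0.10680333] [0.47565383 0.22972072 0.10021312] [0.52438032 0.2645217  0.11062325]
193 [0.54139965 0.30615668 0.12324405] [0.52888386 0.28765966 0.10052923] [0.55342451 0.31949839 0.1424672 ]
pad 388 [ 0.5858575  -0.00909392  0.05925801] [-0.21508388  0.00964892  0.97654791] 12.433139904413768 2.5686341033809352
((2.013671875, -0.005626678466796875), (64.06536102294922, 85.03014373779297), 85.93504333496094) [ 0.58782403 -0.00909955  0.05969119]
```

```bash
python3 - <<'E'
import cv2
a=cv2.imread("pics/top0.png");b=cv2.imread("pics/side0.png")
c=[cv2.resize(x,(400,300),interpolation=cv2.INTER_CUBIC) for x in (a[130:250,160:320],b[200:320,240:400],a[180:255,370:470],b[230:350,260:360])]
cv2.imwrite("pics/crop0.png",cv2.vconcat([cv2.hconcat(c[:2]),cv2.hconcat(c[2:])]))
E
```

```text
(no output)
```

View pics/crop0.png

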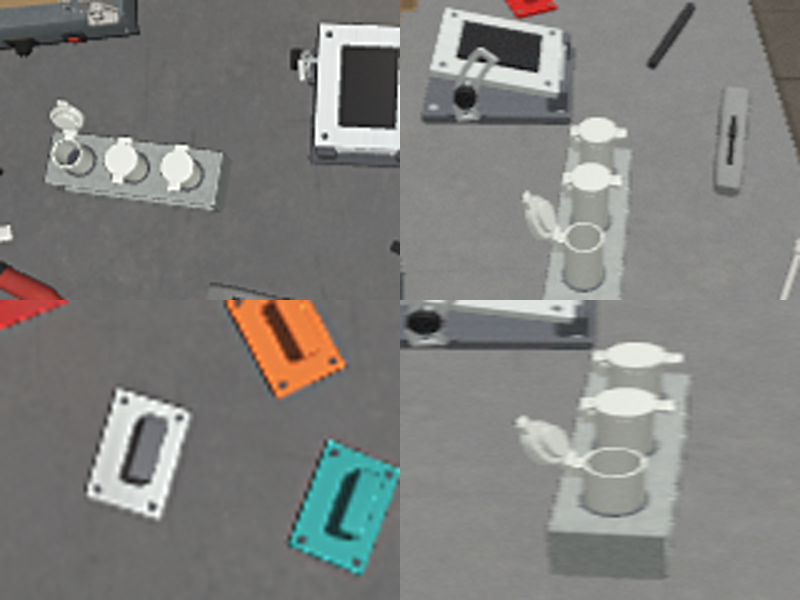

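```bash
python3 - <<'E'
from h import *
A=[]
for c in ["top","side"]:
    z=np.load(c+"0.npz"); A.append(cloud(c,z["d"]).reshape(-1,3))
W=np.vstack(A);W=W[np.isfinite(W[:,0])]
xs=np.arange(.35,1.0,.05)
print("x:",xs.round(2))
for y in np.arange(-.6,.56,.05):
    print(round(y,2),[ (lambda q: round(float(q.max()),2) if len(q) else None)(W[(W[:,0]>=x)&(W[:,0]<x+.05)&(W[:,1]>=y)&(W[:,1]<y+.05)&(W[:,2]<.5),2]) for x in xs])
th=-np.radians(7.55); rx=np.array([np.cos(th),np.sin(th),0]); ry=np.array([-np.sin(th),np.cos(th),0])
tube=np.array([.5003,.2457,0])+.06*ry; print(tube)
def RT(z,y=(0,0,-1)): z=np.array(z);y=np.array(y);return np.stack([np.cross(y,z),y,z],1)
for s in (1,-1):
    for p,zz in ((tube+.085*rx+[0,0,.3],ry),(tube+.085*rx+[0,0,.12],ry),(tube-.003*rx+[0,0,.108],ry),([.4475,-.282,.01],[.311,.95,0]),([.58,-.01,.07],[0,1,0]),([.5,-.01,.35],[0,1,0])):
        print(s,np.round(p,3),solver.inverse_kinematics(p,RT(s*np.array(zz))))
print(env.sense()["t"])
E
```

```text
x: [0.35 0.4  0.45 0.5  0.55 0.6  0.65 0.7  0.75 0.8  0.85 0.9  0.95]
-0.6 [0.01, 0.01, 0.01, 0.01, 0.01, 0.01, 0.01, 0.01, 0.01, 0.01, 0.01, 0.29, 0.3]
-0.55 [0.0, 0.01, 0.01, 0.01, 0.01, 0.01, 0.01, 0.01, 0.01, 0.01, 0.01, 0.23, 0.24]
-0.5 [0.01, 0.01, 0.01, 0.0, 0.01, 0.01, 0.01, 0.01, 0.01, 0.01, 0.01, 0.03, 0.17]
-0.45 [0.04, 0.04, 0.01, 0.04, 0.01, 0.01, 0.01, 0.01, 0.01, 0.01, 0.01, 0.01, 0.01]
-0.4 [0.01, 0.01, 0.01, 0.05, 0.04, 0.01, 0.01, 0.15, 0.15, 0.15, 0.23, 0.23, 0.23]
-0.35 [0.01, 0.01, 0.04, 0.01, 0.01, 0.19, 0.19, 0.15, 0.16, 0.15, 0.22, 0.24, 0.23]
-0.3 [0.01, 0.04, 0.04, 0.01, 0.01, 0.19, 0.2, 0.15, 0.16, 0.16, 0.22, 0.24, None]
-0.25 [0.01, 0.01, 0.01, 0.01, 0.04, 0.01, 0.01, 0.15, 0.16, 0.16, 0.22, 0.24, None]
-0.2 [0.02, 0.01, 0.01, 0.01, 0.04, 0.01, 0.01, 0.15, 0.16, 0.15, 0.23, 0.24, 0.23]
-0.15 [0.02, 0.01, 0.01, 0.01, 0.01, 0.01, 0.01, 0.16, 0.15, 0.16, 0.16, 0.16, 0.16]
-0.1 [0.02, 0.02, 0.01, 0.05, 0.06, 0.07, 0.07, 0.16, 0.16, 0.16, 0.16, 0.16, 0.16]
-0.05 [0.01, 0.02, 0.01, 0.06, 0.07, 0.07, 0.07, 0.16, 0.16, 0.16, 0.18, 0.23, 0.23]
0.0 [0.02, 0.01, 0.0
[... 1638 characters left out ...]
64431   1.27801301
  1.3857012 ]
-1 [0.592 0.294 0.3  ] [ 0.02734314  0.56018768 -0.81952747  1.43483991  0.41203541  1.32378196
 -2.51838107]
-1 [0.592 0.294 0.12 ] [-0.11874008  0.66824088 -0.5694424   1.61681718  0.41410493  0.97955686
 -2.52719676]
-1 [0.505 0.306 0.108] [-0.0434856   0.63646711 -0.7552596   1.79889671  0.53623763  0.92304972
 -2.73842885]
-1 [ 0.448 -0.282  0.01 ] [ 0.48732184  0.57270724  0.01453079  2.02265512 -0.01515605  0.54632936
 -1.37468441]
-1 [ 0.58 -0.01  0.07] [ 0.13908663  0.55287216 -0.23191214  1.86810946  0.17981808  0.74075249
 -1.76339695]
-1 [ 0.5  -0.01  0.35] [ 0.40878872  0.13234689 -0.50001088  1.76019491  0.06637804  1.26572958
 -1.67829546]
1.55
```

```bash
cat >> h.py <<'E'
th=-np.radians(7.55); rx=np.array([np.cos(th),np.sin(th),0]); ry=np.array([-np.sin(th),np.cos(th),0])
tube=np.array([.5003,.2457,0])+.06*ry
def RT(z,y=(0,0,-1)): z=np.array(z,float);z/=np.linalg.norm(z);y=np.array(y,float);y/=np.linalg.norm(y);return np.stack([np.cross(y,z),y,z],1)
def snap(tag):
    s=env.sense();im,d=viewer.read_camera("wrist");cv2.imwrite(f"pics/{tag}.png",im[:,:,::-1]);np.savez(tag+".npz",im=im,d=d,p=s["ee_pos"],R=s["tcp_rot"]);return s
def st():
    s=env.sense();print(round(s["t"],2),np.round(s["ee_pos"],4),"F",np.round(s["wrist_force"],2),"w",round(s["gripper_width"],4));return s
E
python3 - <<'E'
from h import *
env.reach([.424,-.282,.22],RT([0,1,0])); st(); snap("w_slide")
env.reach([.57,-.01,.24],RT([0,1,0])); st(); snap("w_stage")
effector.grasp(10);st()
E
```

```text
3.25 [ 0.4238 -0.2827  0.22  ] F [0.23 0.04 0.79] w 0.0919
4.48 [ 0.5698 -0.0119  0.2396] F [ 0.37  0.42 -0.25] w 0.0919
5.88 [ 0.57 -0.01  0.24] F [-0.22 -0.7   0.05] w 0.0004
```

View pics/w_slide.png

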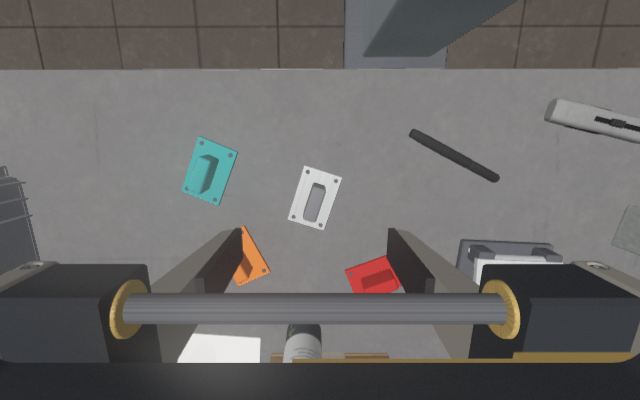

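View pics/w_stage.png

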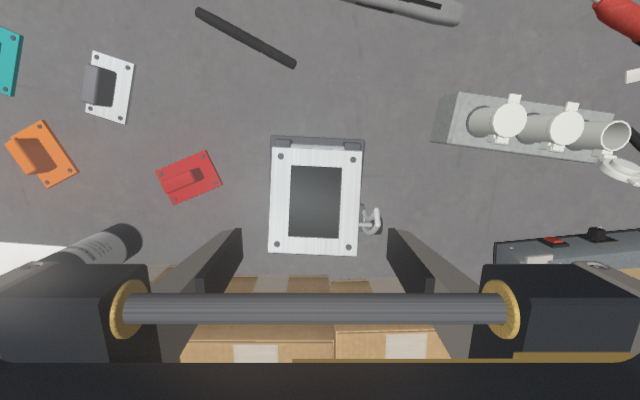

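```bash
python3 - <<'E'
from h import *
z=np.load("w_slide.npz");W=cloud("wrist",z["d"],(z["p"],z["R"]));X,Y,Z=np.moveaxis(W,-1,0);br=z["im"].mean(-1)
b=(abs(X-.5)<.1)&(abs(Y+.2)<.2)&(abs(Z)<.004);print("bench",np.median(W[b][:,2]))
m=(abs(X-.4475)<.06)&(abs(Y+.282)<.055)
pl=m&(br>150)&(Z>.0)&(Z<.012);print("plate",pl.sum(),rect(W[pl][:,:2]),np.median(Z[pl]))
b=m&(Z>.034);print("bar",b.sum(),rect(W[b][:,:2]),np.median(Z[b]))
z=np.load("w_stage.npz");W=cloud("wrist",z["d"],(z["p"],z["R"]));X,Y,Z=np.moveaxis(W,-1,0);br=z["im"].mean(-1)
m=(abs(X-.585)<.07)&(abs(Y+.01)<.055)&(Z>.03)
dk=m&(br<60); n,l,s,_=cv2.connectedComponentsWithStats(cv2.erode(dk.astype(np.uint8),np.ones((3,3))));k=1+np.argmax(s[1:,4]);
core=(l==k)
c,nn,mm=plane(W[core],.003);print("pad",core.sum(),mm.sum(),c,nn,np.degrees(np.arccos(nn[2])),"yaw",np.degrees(np.arctan2(-nn[1],-nn[0])))
ex=np.array([nn[2],0,-nn[0]]);ex/=np.linalg.norm(ex);ey=np.cross(nn,ex)
full=cv2.dilate(core.astype(np.uint8),np.ones((3,3)))>0
q=W[full&dk]-c;q=q[abs(q@nn)<.004];r=rect(np.stack([q@ex,q@ey],1));print(r,c+ex*r[0][0]/1e3+ey*r[0][1]/1e3)
# table fit & full table rect
t=(abs(X-.585)<.09)&(abs(Y+.01)<.064)&(br>150)&(Z>.01)
c2,n2,m2=plane(W[t],.003);print("table",m2.sum(),c2,n2,np.degrees(np.arccos(n2[2])),np.degrees(np.arctan2(-n2[1],-n2[0])),"pad height",(c-c2)@n2)
q=W[t][m2]-c2;r=rect(np.stack([q@ex,q@ey],1));print(r,c2+ex*r[0][0]/1e3+ey*r[0][1]/1e3)
cv2.imwrite("pics/m.png",np.hstack([full*255,t*255]).astype(np.uint8)[::2,::2])
E
```

```text
bench 0.0008899802880931729
plate 1638 ((445.5961608886719, -284.2796630859375), (54.563899993896484, 81.8169937133789), 72.03024291992188) 0.006871101297949628
bar 52978 ((429.665283203125, -282.0026550292969), (109.99837493896484, 77.81553649902344), 89.99359893798828) 0.33017359161991544
pad 21080 19387 [ 0.54620296 -0.01084301  0.36600248] [ 9.97649862e-01 -8.10581297e-04  6.85134679e-02] 86.07138980581072 yaw 179.9534477186797
((6.744124889373779, 1.002044677734375), (26.041481018066406, 110.01239013671875), 2.0407040119171143) [ 0.54666584 -0.00984097  0.35927425]
table 5900 [ 0.5858899  -0.01239217  0.05472276] [-0.2152866   0.01025978  0.97649701] 12.446677731611356 -2.72844408205801 pad height 0.31252367502901063
((0.7685003280639648, 3.3905906677246094), (25.02912712097168, 126.00843048095703), 0.09835181385278702) [ 0.5859453  -0.00900158  0.05395625]
```

View pics/m.png

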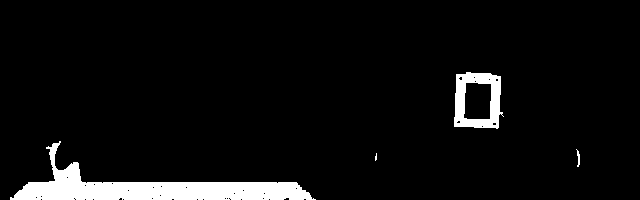

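```bash
python3 - <<'E'
from h import *
z=np.load("w_slide.npz");W=cloud("wrist",z["d"],(z["p"],z["R"]));X,Y,Z=np.moveaxis(W,-1,0);br=z["im"].mean(-1)
m=(abs(X-.4475)<.06)&(abs(Y+.282)<.055)
b=m&(Z>.037)&(Z<.05);print("bar",b.sum(),rect(W[b][:,:2]),np.median(Z[b]))
z=np.load("w_stage.npz");W=cloud("wrist",z["d"],(z["p"],z["R"]));X,Y,Z=np.moveaxis(W,-1,0);br=z["im"].mean(-1)
reg=(abs(X-.585)<.09)&(abs(Y+.01)<.066)&(Z>.03)&(Z<.1)
t=reg&(br>150); t=cv2.morphologyEx(t.astype(np.uint8),cv2.MORPH_OPEN,np.ones((3,3)))>0
c2,n2,m2=plane(W[t],.003)
ex=np.array([n2[2],0,-n2[0]]);ex/=np.linalg.norm(ex);ey=np.cross(n2,ex)
q=W[t][m2]-c2;r=rect(np.stack([q@ex,q@ey],1));print("table",r,c2+ex*r[0][0]/1e3+ey*r[0][1]/1e3)
dk=reg&(br<70)&(abs(X-.587)<.055)&(abs(Y+.01)<.043); 
q=W[dk]-c2;h=q@n2; print("h",np.percentile(h,[5,25,50,75,95]))
k=(h>.002)&(h<.010);P=W[dk][k];c,nn,mm=plane(P,.003)
print("pad",mm.sum(),c,nn,np.degrees(np.arccos(nn[2])),"yaw",np.degrees(np.arctan2(-nn[1],-nn[0])),"h",(c-c2)@n2)
q=P-c;r=rect(np.stack([q@ex,q@ey],1));print(r,c+ex*r[0][0]/1e3+ey*r[0][1]/1e3)
E
```

```text
bar 492 ((444.87127685546875, -283.4542541503906), (17.92384147644043, 46.09766387939453), 72.24618530273438) 0.040608052201815625
table ((0.2981414794921875, 5.431190490722656), (125.89944458007812, 140.38914489746094), 87.25648498535156) [ 0.58614286 -0.00691842  0.0547222 ]Traceback (most recent call last):
  File "<stdin>", line 12, in <module>
    return _quantile_unchecked(
        a, q, axis, out, overwrite_input, method, keepdims, weights)
    return _ureduce(a,
                    func=_quantile_ureduce_func,
    ...<5 lines>...
                    overwrite_input=overwrite_input,
                    method=method)
    r = func(a, **kwargs)
    result = _quantile(arr,
                       quantiles=q,
    ...<2 lines>...
                       out=out,
                       weights=wgt)
    slices_having_nans = np.isnan(arr[-1, ...])
                                  ~~~^^^^^^^^^
IndexError: index -1 is out of bounds for axis 0 with size 0
```

```bash
python3 - <<'E'
from h import *
z=np.load("w_stage.npz");W=cloud("wrist",z["d"],(z["p"],z["R"]));X,Y,Z=np.moveaxis(W,-1,0);br=z["im"].mean(-1)
print(br[190:215:8,280:350:6].round())
reg=(abs(X-.587)<.055)&(abs(Y+.01)<.045)&(Z>.03)&(Z<.1)
t=(abs(X-.585)<.09)&(abs(Y+.01)<.066)&(Z>.03)&(Z<.1)&(br>150)
c2,n2,m2=plane(W[t],.003)
yaw=np.arctan2(-n2[1],-n2[0]);ey=np.array([-np.sin(yaw),np.cos(yaw),0]);ex=np.cross(ey,n2);
dk=reg&(br<115)
q=W[dk]-c2;h=q@n2; print(dk.sum(),"h",np.percentile(h,[5,25,50,75,95]))
k=(h>.002)&(h<.010);P=W[dk][k];c,nn,mm=plane(P,.003)
print("pad",mm.sum(),c,nn,np.degrees(np.arccos(nn[2])),"yaw",np.degrees(np.arctan2(-nn[1],-nn[0])),"h",(c-c2)@n2)
q=P-c;
def R(a,b):
    lo=np.percentile(a,[.5,99.5]);lb=np.percentile(b,[.5,99.5]);return lo,lb
print(R(q@ex,q@ey)); r=rect(np.stack([q@ex,q@ey],1));print(r,c+ex*r[0][0]/1e3+ey*r[0][1]/1e3)
q=W[t][m2]-c2;q=q[abs(q@ey)<.0605];print(R(q@ex,q@ey),c2)
E
```

```text
[[217. 218. 109. 107. 106. 105. 102. 101.  97.  93. 119. 217.]
 [217. 219. 110. 111. 110. 109. 106. 104. 102. 100. 142. 216.]
 [219. 221. 108. 108. 110. 109. 106. 103. 104. 102. 187. 215.]
 [220. 224. 103. 105. 104. 103. 103. 101. 100.  99. 211. 214.]]
3477 h [0.00479797 0.00554851 0.00604383 0.00655811 0.00728643]
pad 3477 [ 0.5862292  -0.01220311  0.06099557] [-0.21387999  0.01011705  0.97680755] 12.363854082965647 yaw -2.7082135897799975 h 0.006053465054160222
(array([-0.04357398,  0.0438924 ]), array([-0.03086064,  0.03085176]))
((0.3207664489746094, 0.07284164428710938), (62.78992462158203, 88.78167724609375), 89.75846099853516) [ 0.58654553 -0.01214521  0.0610647 ]
(array([-0.06845865,  0.06942533]), array([-0.05693234,  0.05742778])) [ 0.58590789 -0.01234673  0.05472706]
```

```bash
python3 - <<'E'
from h import *
R=RT(ry)
U=lambda u,z:tube+u*rx+np.array([0,0,z])
env.reach(U(.088,.25),R);st()
env.movel(U(.088,.122),R,.2);st()
for u,z in ((.045,.122),(.025,.122),(.005,.124),(-.002,.118)):
    env.movel(U(u,z),R,.1);st()
E
```

```text
7.04 [0.5962 0.2917 0.2498] F [ 1.64 -1.    0.15] w 0.0001
7.83 [0.5963 0.2937 0.1232] F [ 0.46 -0.75  0.39] w 0.0004
8.42 [0.5535 0.2992 0.1227] F [ 0.28 -0.78  0.14] w 0.0006
8.77 [0.533  0.3019 0.122 ] F [ 0.11 -0.43  0.45] w 0.0006
9.12 [0.5131 0.3047 0.1241] F [0.25 0.13 0.44] w 0.0003
9.37 [0.5058 0.3053 0.1175] F [ 0.5  -0.27 -0.24] w 0.0005
```

```bash
python3 - <<'E'
from h import *
R=RT(ry)
U=lambda u,z:tube+u*rx+np.array([0,0,z])
f0=env.sense()["wrist_force"][2]
for z in (.112,.109,.108,.107,.106,.105,.104):
    env.movel(U(-.004,z),R,.05);env.pause(.05);s=st()
    if s["wrist_force"][2]-f0>4: break
E
```

```text
9.69 [0.5042 0.3056 0.1118] F [-0.59 -0.18  0.14] w 0.0002
9.99 [0.5042 0.3056 0.1089] F [-0.63 -0.7  -0.83] w 0.001
10.29 [0.5043 0.3058 0.1084] F [-0.81 -0.27  4.13] w 0.0007
```

```bash
python3 - <<'E'
from h import *
R=RT(ry)
U=lambda u,z:tube+u*rx+np.array([0,0,z])
env.movel(U(-.004,.1072),R,.05);env.pause(.1);st()
env.movel(U(-.004,.2),R,.25);st()
ims=[]
for c in ("side","top"):
    im,d=viewer.read_camera(c);np.savez(c+"1.npz",im=im,d=d)
    W=cloud(c,d);m=(abs(W[...,0]-.508)<.03)&(abs(W[...,1]-.305)<.022)&(W[...,2]>.09)&(W[...,2]<.16);q=W[m];print(c,m.sum(),np.median(q[:,2]) if len(q) else 0,q[:,2].max() if len(q) else 0)
    ims.append(im[200:350,240:440,::-1] if c=="side" else im[130:250,160:320,::-1])
cv2.imwrite("pics/cap1.png",cv2.hconcat([cv2.resize(x,(400,300)) for x in ims]))
env.reach([.47,.15,.3],RT([0,1,0]));effector.release();st()
E
```

```text
10.64 [0.5044 0.3058 0.1083] F [-2.47 -2.44 10.23] w 0.0004
11.17 [0.5043 0.3054 0.2   ] F [ 0.24 -0.27 -0.48] w 0.0003
side 329 0.10681121084107092 0.1107734609372133
top 0 0 0
13.42 [0.47 0.15 0.3 ] F [0.56 0.07 0.25] w 0.0919
```

View pics/cap1.png

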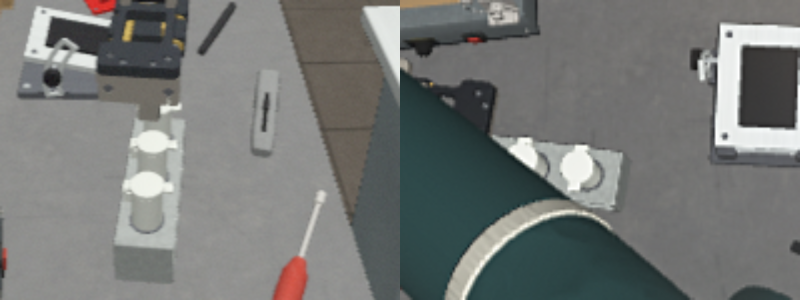

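```bash
python3 - <<'E'
from h import *
a=np.radians(-17.9);R=RT([-np.sin(a),np.cos(a),0])
p=np.array([.4455,-.2835,0])
env.reach(p+[0,0,.2],R);st()
env.movel(p+[0,0,.05],R,.2);env.movel(p+[0,0,.010],R,.08);env.pause(.1);st()
effector.grasp(35);s=st();print(s["tcp_rot"].round(4))
env.movel(p+[0,0,.03],R,.06);env.pause(.2);st()
env.movel(p+[0,0,.2],R,.2);st()
E
```

```text
15.05 [ 0.4464 -0.2822  0.2005] F [-1.09 -0.45  1.28] w 0.0916
16.7 [ 0.4459 -0.2835  0.0103] F [ 0.15 -0.57 -0.51] w 0.0917
17.81 [ 0.4455 -0.2835  0.01  ] F [ 0.48  0.56 -0.21] w 0.0177
[[ 9.516e-01  1.000e-04  3.073e-01]
 [-3.073e-01  0.000e+00  9.516e-01]
 [ 1.000e-04 -1.000e+00  0.000e+00]]
18.49 [ 0.4453 -0.2834  0.0298] F [-0.05 -0.17 -0.99] w 0.0179
19.49 [ 0.4447 -0.2833  0.199 ] F [ 0.2   0.29 -1.68] w 0.018
```

```bash
cat >> h.py <<'E'
nn=np.array([-0.2142,0.0101,0.9767]);nn/=np.linalg.norm(nn)
sy=np.radians(-2.72);ey=np.array([-np.sin(sy),np.cos(sy),0]);ey-=nn*(ey@nn);ey/=np.linalg.norm(ey);ex=np.cross(ey,nn)
Rp=RT(ey,-nn)
pad=np.array([.5868,-.0115,.0605])
E
python3 - <<'E'
from h import *
snap("w_held")
p=pad+nn*(.010+.06)
print(solver.inverse_kinematics(p,Rp),solver.inverse_kinematics(pad+nn*.01,Rp))
env.reach(np.array([.53,-.1,.25]),Rp)
env.reach(p+[0,0,.05],Rp);env.movel(p,Rp,.1);env.pause(.2);st();snap("w_hover")
z=[]
for c in("top","side"):
    im,d=viewer.read_camera(c);np.savez(c+"2.npz",im=im,d=d);z.append(im)
cv2.imwrite("pics/hov.png",cv2.hconcat([cv2.resize(z[0][100:250,230:430,::-1],(400,300)),cv2.resize(z[1][150:270,220:380,::-1],(400,300))]))
E
```

```text
[ 0.60903123  0.49095689 -0.8149623   2.00102618  0.64804808  0.66651722
  0.92574659] [ 0.49326896  0.57482993 -0.67832426  2.00796668  0.74428301  0.56559877
  0.84218461]
21.79 [ 0.5723 -0.0109  0.1296] F [ 0.54 -0.56 -1.71] w 0.0178
```

View pics/w_hover.png

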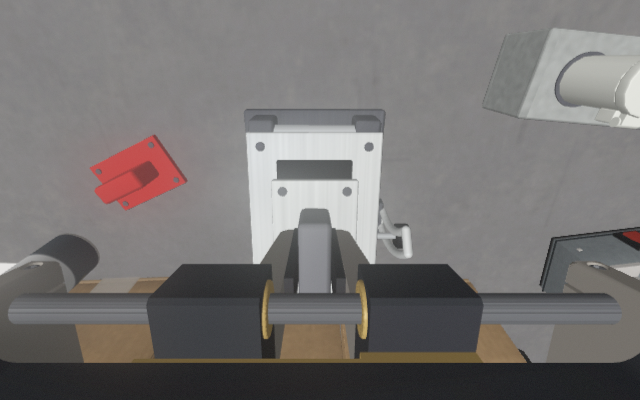

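View pics/hov.png

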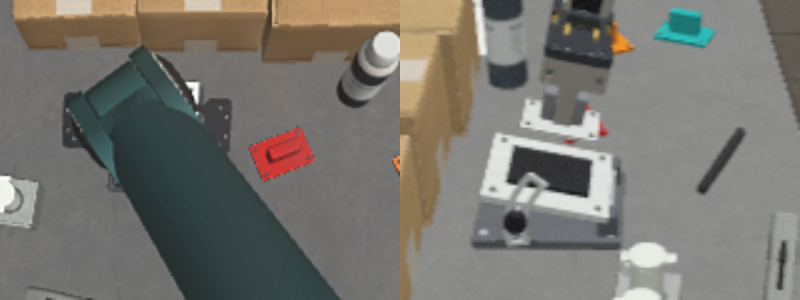

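View pics/w_held.png

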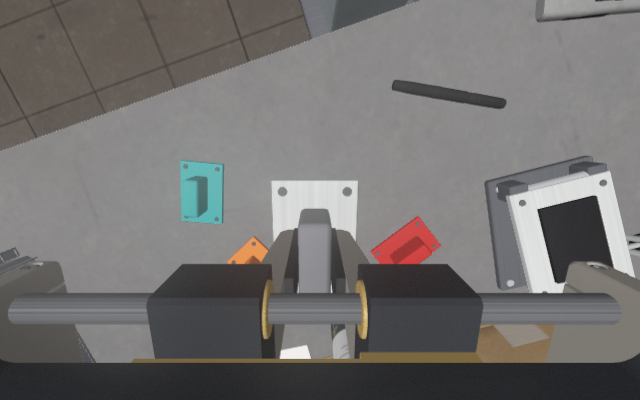

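```bash
cat > meas.py <<'E'
from h import *
import sys
def meas(tag):
    z=np.load(tag+".npz");W=cloud("wrist",z["d"],(z["p"],z["R"]));br=z["im"].mean(-1)
    q=(W-pad);a,b,h=q@ex,q@ey,q@nn
    tc=z["p"]-pad;print("tcp",(tc@ex).round(4),(tc@ey).round(4),(tc@nn).round(4), "rot err",np.round(z["R"].T@Rp-np.eye(3),4).max())
    v,u=np.mgrid[:400,:640]
    # pad
    m=(br<130)&(abs(h)<.004)&(abs(b)<.045)&(a<-.02)&(a>-.06);
    print("pad",m.sum(),"b",np.percentile(b[m],[1,99]),"a min",np.percentile(a[m],[1]),"h",np.median(h[m]))
    hp=(tc@nn)-.010+.006
    m=(br>150)&(abs(h-hp)<.006)&(abs(b)<.035)&(a<-.02)&(a>-.06)
    P=W[m];c,n2,mm=plane(P,.0025)
    print("plate",m.sum(),"b",np.percentile(b[m],[.5,99.5]),"amin",np.percentile(a[m],[.5]),"h",np.median(h[m]),hp,"normal in stage",(n2@ex,n2@ey))
    # edge yaw
    aa=[];bb=[]
    for lo in np.arange(-.022,.022,.002):
        k=m&(b>lo)&(b<lo+.002)
        if k.sum()>3: aa.append(a[k].min());bb.append(lo)
    print("edge slope deg",np.degrees(np.polyfit(bb,aa,1)[0]),"edge a",np.median(aa))
    t=(br>150)&(abs(h+.006)<.003)&(abs(b)<.08)&(a<-.047);print("table b",np.percentile(b[t],[.5,99.5]),"amin",np.percentile(a[t],.5))
    T=W[t];print("table h",np.median(h[t]))
if __name__=="__main__": meas(sys.argv[1])
E
python3 meas.py w_hover
```

```text
tcp 0.0007 -0.0 0.0706 rot err 0.0013
pad 1432 b [-0.03158804  0.0308849 ] a min [-0.05092499] h 0.0005579927432049765
plate 2523 b [-0.02674404  0.02652533] amin [-0.03948764] h 0.06756593204412904 0.06660999992632619 normal in stage (np.float64(-0.009446247321335687), np.float64(-0.00022614642417766414))
edge slope deg -0.13330036796629863 edge a -0.039417209425358146
table b [-0.05731868  0.05639647] amin -0.07168706290203233
table h -0.005510660352427702
```

```bash
python3 - <<'E'
from h import *
for tag,rows in (("w_hover",range(124,186,2)),("w_stage",range(140,262,3))):
    z=np.load(tag+".npz");W=cloud("wrist",z["d"],(z["p"],z["R"]));br=z["im"].mean(-1);q=W-pad
    for r in rows:
        s=np.s_[r,300:325]; print(tag,r,int(np.median(br[s])),*[f"{1e3*np.nanmedian((q@e)[s]):.1f}" for e in (ex,ey,nn)])
E
```

```text
w_hover 124 131 -74.6 -2.4 -32.2
w_hover 126 170 -72.5 -2.2 -9.8
w_hover 128 184 -70.9 -2.2 -8.5
w_hover 130 197 -69.2 -2.2 -7.7
w_hover 132 185 -67.6 -2.2 -7.2
w_hover 134 216 -66.0 -2.2 -5.6
w_hover 136 219 -64.3 -2.2 -5.3
w_hover 138 219 -62.7 -2.2 -5.6
w_hover 140 219 -61.1 -2.2 -5.4
w_hover 142 219 -59.4 -2.2 -5.5
w_hover 144 219 -57.8 -2.2 -5.4
w_hover 146 219 -56.1 -2.2 -5.0
w_hover 148 219 -54.4 -2.6 -5.4
w_hover 150 220 -52.8 -2.2 -5.2
w_hover 152 220 -51.1 -2.2 -5.4
w_hover 154 219 -49.4 -2.2 -5.3
w_hover 156 219 -47.7 -2.2 -5.7
w_hover 158 219 -46.1 -2.2 -5.1
w_hover 160 107 -44.6 -2.2 -2.3
w_hover 162 95 -43.3 -2.1 0.5
w_hover 164 96 -41.6 -2.1 0.6
w_hover 166 96 -39.9 -1.7 0.7
w_hover 168 98 -38.3 -2.1 0.8
w_hover 170 99 -36.6 -2.1 0.9
w_hover 172 100 -34.9 -2.1 0.6
w_hover 174 103 -33.1 -2.1 0.4
w_hover 176 104 -31.5 -2.1 0.7
w_hover 178 113 -29.8 -2.2 0.8
w_hover 180 176 -39.3 -1.9 66.6
w_hover 182 221 -38.3 -1.6 67.7
w_hover 184 220 -37.0 -1.6 67.6
w_stage 140 120 -82.4 -7.4 -30.4
w_stage 143 119 -78.5 -7.2 -31.1
w_stage 146 180 -70.7 -6.9 -8.3
w_stage 149 208 -66.5 -
[... 430 characters left out ...]
.1 -4.3 0.7
w_stage 194 105 -9.3 -4.1 0.7
w_stage 197 107 -5.6 -3.9 0.5
w_stage 200 106 -1.8 -3.8 0.6
w_stage 203 107 2.0 -3.6 0.3
w_stage 206 106 5.7 -3.4 0.8
w_stage 209 106 9.6 -3.3 0.7
w_stage 212 104 13.3 -3.1 0.6
w_stage 215 102 17.0 -2.9 0.3
w_stage 218 100 20.8 -2.8 0.6
w_stage 221 98 24.6 -3.2 0.9
w_stage 224 96 28.4 -2.4 0.7
w_stage 227 93 32.2 -2.9 0.3
w_stage 230 91 36.0 -2.1 0.6
w_stage 233 89 39.7 -1.9 0.6
w_stage 236 87 43.5 -1.1 0.6
w_stage 239 219 48.3 -1.5 -5.6
w_stage 242 218 52.2 -1.3 -5.7
w_stage 245 218 56.0 -1.2 -5.3
w_stage 248 218 59.8 -1.0 -5.6
w_stage 251 218 63.7 -0.2 -5.3
w_stage 254 167 68.1 -0.6 -6.6
w_stage 257 135 88.1 0.3 -80.7
w_stage 260 135 93.0 0.5 -81.3
```

```bash
python3 - <<'E'
from h import *
P=lambda h:pad+nn*h
env.movel(P(.015),Rp,.08);env.pause(.2);s=st();f0=s["wrist_force"]
for h in (.0125,.0115,.0105,.010,.0095,.009,.0085,.008):
    env.movel(P(h),Rp,.03);env.pause(.15);s=env.sense();df=s["wrist_force"]-f0
    print(h,round(s["t"],2),"n",(df@nn).round(2),"x",(df@ex).round(2),"y",(df@ey).round(2),"M",np.round(s["moment"],2),((s["ee_pos"]-pad)@nn).round(5))
    if df@nn>6: break
E
```

```text
22.98 [ 0.5839 -0.0114  0.0757] F [ 0.38  0.38 -1.43] w 0.0175
0.0125 23.38 n -0.48 x -0.46 y -0.33 M [0.1  0.14 0.03] 0.01252
0.0115 23.78 n 0.72 x 0.17 y -1.67 M [0.05 0.15 0.02] 0.01149
0.0105 24.18 n 0.47 x -0.0 y 0.23 M [ 0.04  0.09 -0.04] 0.0105
0.01 24.58 n 0.52 x -0.25 y -0.1 M [0.05 0.14 0.03] 0.01
0.0095 24.98 n 3.35 x -0.31 y -0.5 M [0.06 0.13 0.05] 0.0096
0.009 25.38 n 8.2 x -2.28 y -1.19 M [-0.02  0.58 -0.01] 0.00956
```

```bash
python3 - <<'E'
from h import *
env.pause(.3);s=st();print(s["moment"]);snap("w_placed")
im,d=viewer.read_camera("side");np.savez("side3.npz",im=im,d=d)
cv2.imwrite("pics/pl.png",cv2.hconcat([cv2.resize(im[190:270,230:330,::-1],(400,320)),cv2.resize(cv2.imread("pics/w_placed.png")[80:320,170:470],(400,320))]))
from meas import meas
meas("w_placed")
E
```

```text
25.68 [ 0.5849 -0.0114  0.0699] F [-2.73 -0.61  5.61] w 0.0181
[-0.05187079  0.54506107 -0.00317841]
tcp 0.0001 0.0 0.0096 rot err 0.0006
pad 1133 b [-0.03185968  0.04365378] a min [-0.05555395] h 0.0005170348907661025
plate 2570 b [-0.02789372  0.02645798] amin [-0.040014] h 0.00654882146299702 0.005550862411305011 normal in stage (np.float64(-0.006812545514768887), np.float64(0.0005748071381758216))
edge slope deg -0.007919285487664393 edge a -0.0399964264522432
table b [-0.05722031  0.05628164] amin -0.07167492606838036
table h -0.005521473560116243
```

View pics/pl.png

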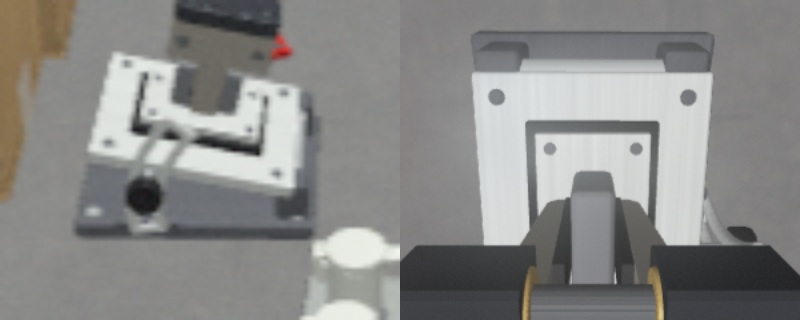

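```bash
python3 - <<'E'
from h import *
for tag,hp in (("w_placed",.0062),("w_hover",.0672)):
    z=np.load(tag+".npz");W=cloud("wrist",z["d"],(z["p"],z["R"]));br=z["im"].mean(-1);q=W-pad;a,b,h=q@ex,q@ey,q@nn
    def fit(m,n):
        A=np.c_[a[m],b[m],np.ones(m.sum())];k=np.ones(len(A),bool)
        for _ in range(5):
            x=np.linalg.lstsq(A[k],h[m][k],rcond=None)[0];r=h[m]-A@x;k=abs(r)<3*r[k].std()+1e-4
        print(tag,n,k.sum(),"slope deg",np.degrees(x[:2]).round(2),"+-",np.degrees(r[k].std()/np.sqrt(k.sum())/a[m][k].std()).round(3),"h0",x[2].round(5))
    fit((br>150)&(abs(h-hp)<.005)&(abs(b)<.0255)&(a<-.024)&(a>-.0385),"plate near")
    fit((br>150)&(abs(h+.0055)<.003)&(abs(b)<.056)&(a>-.064)&(a<.03)&((abs(b)>.034)|(a<-.047)),"table")
z=np.load("side3.npz");W=cloud("side",z["d"]);br=z["im"].mean(-1);q=W-pad;a,b,h=q@ex,q@ey,q@nn
for n,m in (("far",(a>.026)&(a<.038)&(abs(b)<.025)),("near",(a<-.026)&(a>-.038)&(abs(b)<.025)),("left",(b>.014)&(b<.025)&(abs(a)<.038)),("tab far",(a>.048)&(a<.066)&(abs(b)<.05)),("tab near",(a<-.048)&(a>-.066)&(abs(b)<.05))):
    k=m&(br>150)&(abs(h)<.015);print(n,k.sum(),np.median(h[k]),np.std(h[k]))
E
```

```text
w_placed plate near 1760 slope deg [-0.04 -0.06] +- 0.201 h0 0.00659
w_placed table 10665 slope deg [-0.03 -0.05] +- 0.014 h0 -0.00541
w_hover plate near 1769 slope deg [-0.06 -0.05] +- 0.199 h0 0.06757
w_hover table 6129 slope deg [-0.06 -0.03] +- 0.017 h0 -0.00539
far 47 0.005111791759118508 0.0012148545709719616
near 46 0.0050676998783271855 0.0011200070125278363
left 69 0.005403199159026525 0.001487108017174988
tab far 140 -0.0066682900763523675 0.0011705723881211916
tab near 138 -0.00687099661153683 0.0011487959220520048
```

```bash
python3 - <<'E'
from h import *
for _ in range(3):
    env.pause(.2);s=st();print(((s["wrist_force"]-[.38,.38,-1.43])@nn).round(2))
print(workorder.finish_job());st()
E
```

```text
25.98 [ 0.5849 -0.0114  0.0699] F [-3.13  0.8   5.88] w 0.0181
7.89
26.18 [ 0.5848 -0.0114  0.0698] F [-3.45 -0.3   6.26] w 0.0175
8.32
26.38 [ 0.5848 -0.0114  0.0698] F [-3.42 -0.56  5.95] w 0.0175
8.01
the job is handed in; nothing more can be done
None
the job is handed in; nothing more can be done
```

I pressed tube_a's cap shut, then laid the slide on the stage pad. I handed the job in at about 26 s, still gripping the slide and pushing it onto the pad.

- **Cap:** I swung it over with the shut fingers and pressed it down with up to about 10 N. Afterwards its top measured z ≈ 107 mm in the side camera, level with the two caps that were already shut. The arm blocked the top camera's view, so only the side camera confirms this.
- **Slide position:** I gripped the grey-bar slide across its bar at 35 N. From the wrist camera it sits centred on the pad to within about 1 mm, with its long side up the slope to about 0.1°.
- **Flush:** The plate stands 6.0 mm above the pad, which is its own thickness. Its near and far ends are the same height to within 0.1 mm (side camera, noise about 1 mm). The table's tilt of about 12.4° did not change.
- **Push:** The push into the pad was steady at 7.9 to 8.3 N over the last 0.4 s. The wrist moment rose by about 0.4 N m on the last step, most likely because the push is slightly off-centre. I left it, since the flush checks showed no tilt.

I did not re-measure the tools or the coloured look-alikes at the end; the arm's path kept clear of them.

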